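# Load a specimen under the microscope, polished face up

## Robot

A 6-joint arm with a two-finger parallel gripper is mounted at the origin on the work surface. World frame = base frame: x ahead of the robot, y to its left, z up, the work surface at z = 0. Lengths are in m, angles in rad, forces in N, time in s.
With the tool pointing down it reaches from about 0.35 to 0.775 m from the base axis. Payload 5.5 kg.
Tool frame: the origin (TCP) lies midway between the tips of the shut fingers; the grasp point (between the pads) lies 19 mm behind it; z points along the fingers, y is the line along which they close (so a half turn about z gives the same grasp; the last joint's range is limited). The gripper opens to 85 mm and grips with 20 to 120 N. Pads are 22 mm wide; open, the fingers measure 114 mm over their backs; the gripper's body (76 mm by 85 mm) begins 54 mm behind the grasp point. The pads swing forward as they close: fully open they stand 13 mm farther back than shut.
Start: joints at [-1.419, 0.313, 0.046, 1.304, 0, 1.431], TCP at [0.165, -0.551, 0.231] pointing down, gripper open.
Joint ranges: [-2.76, 2.76], [-0.86, 1.69], [-1.03, 1.26], [-2.2, 2.34], [-1.47, 1.5], [-3.14, 3.14]. Speed limits (rad/s): [2.57, 2.57, 3.14, 3.14, 3.14, 3.14].

## Interface

Orientations are given as a unit quaternion [w, x, y, z].
In Python, from workcell import telemetry, imaging, env gives the robot as it stands. The module is installed in compiled form; this text tells all that it offers.
- The arm moves only by the tool step_arm, never from a script. Its argument "moves" is a list of rows, each a list of 3 entries, a list of its own where there are three numbers: the shift along the tool's x, y, z in mm, then the turn, a rotation vector about the tool's x, y, z in rad, then the finger opening in mm, from 0 to 85.4. A call has 1 to 8 rows; each row is the pose to reach, as a shift and turn from the pose commanded when the call began, along the tool's axes at that moment; what a row does not reach only later rows make up. A row lasts 1/12 s, in which the tool goes at most 41.7 mm and 7.16 degrees, less where a joint would pass 70% of its speed; a pose out of reach is approached as far as the arm can. A call with a gripper value outside its range is refused whole. The fingers move at their own pace and stop on an object; "grip_force" is the grip in N (left out, the last holds). Time passes only in rows, so rows that repeat a pose let the fingers close. It gives the time, the measured TCP pose, the force, the opening and the grip force at its end, in the units of the state.
- telemetry.get_state(): the state, without advancing time (a new reading comes with each control period).
- imaging.read_camera(name): name is "scene" or "top"; returns the picture (384x512x3 uint8, red, green, blue); there is no depth.
- imaging.camera_params(name): a dict with "camera_matrix" (3x3 intrinsics, pixels), "pose" (4x4, takes a point from camera to world coordinates). Camera axes: x right, y up, looking along -z (the intrinsics and any distortion apply to the point x, -y, -z); pixel columns grow to the right and rows downward; lengths in m; the calibration is good to about 2 mm. A picture is of the moment at which its call begins. camera_params takes no time and is no camera call.
- env.hand_in(): hands the job in; it is judged then, once.
The state is a dict: "clock": time; "joint_pos": joint angles; "qvel": joint speeds; "tau": joint torques, N m; "tcp_pos": TCP position; "orientation": TCP orientation; "wrist_force": force on the tool from outside, world axes, zero at the start; "ft_torque": the same for the moment, N m; "finger_gap": finger opening in m; "grip_force": force on a finger pad.
Only numpy, scipy, OpenCV 4.12 (cv2) and the standard library are available. Lean on these libraries where they do the work, as an engineer would, in place of code of your own. Each camera call takes 0.05 s, during which the arm holds its last target. There are 200 camera calls.

## Task

Take the blue holder (with the brass specimen) from the drying rack and lay it flat in the pocket of the microscope's turntable, polished brass face up, fully seated and let go. Then turn the turntable clockwise (it has a red handle) all the way to its end stop, so that the specimen sits under the objective. Do not bump the microscope, and leave the grey holder and everything else on the bench where they are.

Things in the scene. Friction and masses are not known exactly. Their poses are not given: they have to be found in the camera images.
- holder: specimen holder to load: block 90 x 54 x 20 mm, 0.16 kg, blue frame, 38 mm polished brass disc in its front, black rubber back. Origin: centre of the black back. x along the 90 mm length, y along the 54 mm width, z out of the polished face (at z = 20 mm). Starts on either easel of the rack on its short edge, +x up the slope, leaning back 40 degrees, polished face to the robot
- spare_holder: another holder of the same size and frame, grey with a copper disc, leaning on the other easel in the same way; must stay
- rack: white drying rack, fixed: base 130 x 250 x 12 mm, two easels at y = +65 and -65 mm. Each has a 30 mm wide back support sloping 50 degrees from level and a 44 mm wide ledge about 30 mm above the bench; a 54 mm wide holder overhangs both on either side. Origin: centre of the base's underside; -x is the front, towards the robot
- pocket (a point): centre of the pocket's floor, 54 mm above the bench. x: along the pocket, outward from the turntable's axis (100 mm away); z up. Black pocket 96 x 58 mm inside, 7 mm fences at the ends (with flared lips, 12 mm high) and 16 mm along each corner; between (64 mm) the sides are open and the floor is 30 mm wide, 22 mm above the disc: finger room beside and below the holder. Fits either way round
- handle (a point): the turntable's red handle, an upright round post 22 mm in diameter, 50 mm tall above the disc; this point is on its axis, 20 mm below its top, about 62 mm above the bench and 115 mm from the turntable's axis
- turntable_hinge (a point): point on the turntable's upright axis, on the top of the disc (aluminium, 320 mm in diameter, top 32 mm above the bench)
- turntable (a joint): angle of the turntable in rad, growing clockwise seen from above; 0 to 3.054, which is the end stop with the pocket under the objective; starts between 0 and 0.4; stays where it is left (friction, 1 to 2 N at the handle)
- microscope: grey microscope, fixed left of the turntable (+y), 420 mm tall, white camera on top. Origin: on the turntable's axis at bench height. In its frame (mm) the objective hangs at x 50, y 87, tip 98 above the bench (24 above a seated holder); nosepiece of radius 36 from 153 up; the 60 wide arm leads to +y at height 175 to 225
- dish: closed clear culture dish, 60 mm diameter, 18 mm high, bystander; origin centre of underside
- reagent: amber reagent bottle, 60 mm diameter, 140 mm high, bystander; origin centre of underside
- slide_box: green slide box 100 x 170 x 35 mm, bystander; origin centre of underside
- paste_jar: white jar with orange lid, 70 mm diameter, 60 mm high, bystander; origin centre of underside
- beaker: glass beaker, 76 mm diameter, 90 mm high, bystander; origin centre of underside
- brush: small brush lying along its x, bystander
Mind the look-alikes: they are no part of the job. Of the things that look like the holder, the middle-sized one is meant.

How it is judged:
By the outcome, as a careful person would: the job done as asked, in the order asked, and still so for the second after the job is handed in, with the robot touching nothing.
It also fails if it takes over 64 s, if anything falls off the work surface, if the arm or the gripper's body presses on something with over 40 N, if the wrist force passes 120 N, or if a joint passes its speed limit or range.

## Working session

There is one attempt and no reset: what is moved stays moved. The work goes in short steps, Python scripts to look and compute and a tool call to move; the robot and the scene stay as the last step left them, time stands still between calls to the robot, and variables do not carry over. Pictures are saved under pics/ and viewed, at most 10 in all, crops included, and the job is handed in when it is done.

Besides the shell and the picture viewer there is one more tool, called after ">>>" in YAML: its name, and indented under it one key for each argument. step_arm: Moves the arm, as the interface text tells. Its arguments: {"type":"object","properties":{"moves":{"type":"array"},"grip_force":{"type":"number"}},"required":["moves"]}

```bash
mkdir -p pics
python3 - <<'E'
from workcell import telemetry, imaging
import cv2, numpy as np
np.set_printoptions(precision=4,suppress=True)
for n in("scene","top"):
    im=imaging.read_camera(n); cv2.imwrite(f"pics/{n}0.png",im[:,:,::-1]); p=imaging.camera_params(n); print(n,p)
print(telemetry.get_state())
E
```

```text
scene {'camera_matrix': array([[347.5763,   0.    , 262.1085],
       [  0.    , 347.5763, 186.6585],
       [  0.    ,   0.    ,   1.    ]]), 'pose': array([[ 0.5118, -0.4869,  0.7078,  1.3372],
       [ 0.8591,  0.2924, -0.42  , -0.5183],
       [-0.0025,  0.823 ,  0.568 ,  0.6985],
       [ 0.    ,  0.    ,  0.    ,  1.    ]])}
top {'camera_matrix': array([[492.8662,   0.    , 264.8206],
       [  0.    , 492.8662, 196.2629],
       [  0.    ,   0.    ,   1.    ]]), 'pose': array([[ 0.0221,  0.9929, -0.1167,  0.3909],
       [-0.9997,  0.0228,  0.0043, -0.0165],
       [ 0.0069,  0.1166,  0.9932,  1.4419],
       [ 0.    ,  0.    ,  0.    ,  1.    ]])}
{'clock': 0.1, 'joint_pos': array([-1.4186,  0.3139,  0.0451,  1.3036,  0.    ,  1.4312]), 'qvel': array([ 0.0016, -0.0028,  0.0016, -0.0018, -0.0003,  0.0007]), 'tau': array([  0.0027, -48.1724,  29.9245,   0.0127,  -0.    ,   0.    ]), 'tcp_pos': array([ 0.1653, -0.5502,  0.2305]), 'orientation': array([-0.0008,  0.9894,  0.1454, -0.    ]), 'wrist_force': array([-0.3484,  0.4722, -0.1798]), 'ft_torque': array([ 0.0267, -0.0343,  0.0023]), 'grip_force': 0.0, 'finger_gap': 0.0852637225667315}
```

View pics/scene0.png

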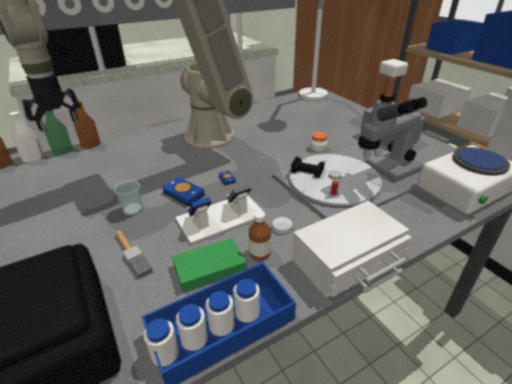

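View pics/top0.png

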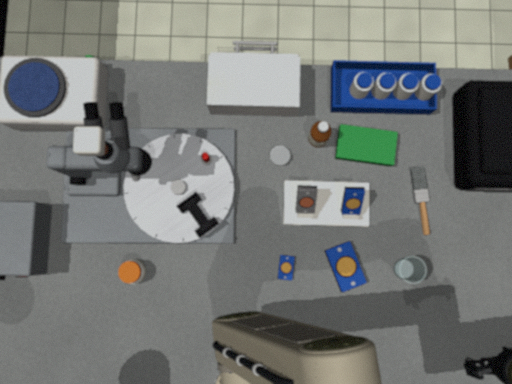

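Top view, robot at the bottom. These could be taken for the holder:
- Blue on the rack at (353,201).
- Large blue lying flat at (346,266).
- Small blue lying flat at (287,267).
- Grey on the rack at (306,200).

I choose the blue one on the rack. The pocket is at (197,215), the red handle at (206,156) and the turntable hub at (179,187). Next is a close crop.

```bash
python3 - <<'E'
import cv2
im=cv2.imread("pics/top0.png")
cv2.imwrite("pics/crop.png",cv2.resize(im[125:285,120:380],None,fx=3,fy=3,interpolation=cv2.INTER_CUBIC))
E
cat > h.py <<'E'
import numpy as np, cv2
from workcell import imaging
def ray(n,u,v):
    p=imaging.camera_params(n);K=p["camera_matrix"];T=p["pose"]
    d=np.linalg.solve(K,[u,v,1]);return T[:3,3],T[:3,:3]@(d*[1,-1,-1])
def at(n,u,v,z):
    o,d=ray(n,u,v);return o+d*(z-o[2])/d[2]
def proj(n,P):
    p=imaging.camera_params(n);K=p["camera_matrix"];T=p["pose"]
    c=(np.atleast_2d(P)-T[:3,3])@T[:3,:3]*[1,-1,-1];q=c@K.T;return q[:,:2]/q[:,2:]
E
```

```text
(no output)
```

View pics/crop.png

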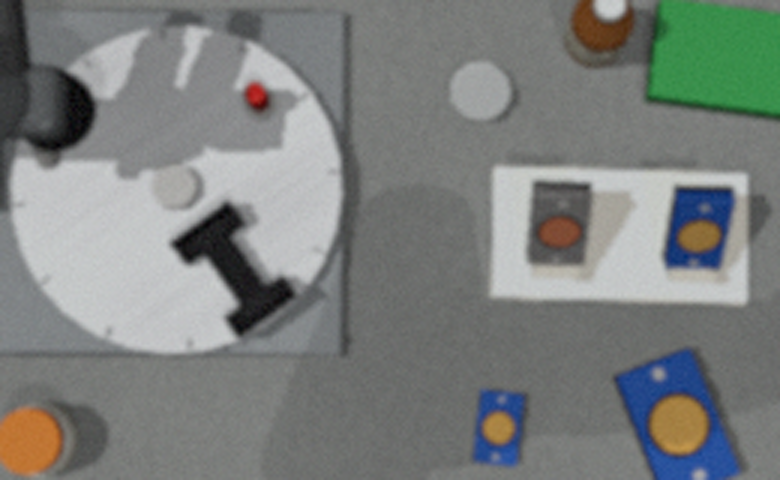

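The crop confirms it: the middle-sized blue holder is on the right easel, with its brass disc at crop (699,236), full-image (353,203.5). The pocket lies lower right on the disc and the handle upper right. Next I measure both views.

Run:
```python
from h import *
from scipy.optimize import least_squares
np.set_printoptions(precision=4,suppress=True)
def cents(n,f,lo,hi,roi,amin=8):
    im=cv2.imread(f);hsv=cv2.cvtColor(im,cv2.COLOR_BGR2HSV);m=cv2.inRange(hsv,lo,hi)
    k=np.zeros_like(m);x0,y0,x1,y1=roi;k[y0:y1,x0:x1]=m[y0:y1,x0:x1]
    N,l,s,c=cv2.connectedComponentsWithStats(k)
    return [(s[i],c[i]) for i in range(1,N) if s[i][4]>=amin],l
T,S="pics/top0.png","pics/scene0.png"
for nm,n,f,lo,hi,roi in [("blue top","top",T,(105,120,40),(125,255,255),(320,175,380,225)),
 ("brass top","top",T,(8,90,60),(30,255,255),(335,190,375,220)),
 ("copper top","top",T,(0,90,60),(20,255,255),(290,190,325,220)),
 ("brass sc","scene",S,(8,70,60),(30,255,255),(185,190,265,235)),
 ("red top","top",T,(170,120,60),(180,255,255),(195,145,220,170)),
 ("red sc","scene",S,(170,120,50),(180,255,255),(320,175,350,200)),
 ("pocket top","top",T,(0,0,0),(180,255,60),(172,188,222,240)),
 ("rack top","top",T,(0,0,190),(180,60,255),(278,175,375,230)),
 ("jar top","top",T,(5,150,60),(20,255,255),(110,250,150,290))]:
    r,l=cents(n,f,lo,hi,roi); print(nm,[(s.tolist(),c.round(2).tolist()) for s,c in r])
    if nm in("pocket top","rack top"):
        i=max(range(1,l.max()+1),key=lambda i:(l==i).sum()); m=(l==i).astype(np.uint8)
        c=cv2.findContours(m,0,1)[0][0];print(cv2.minAreaRect(c))
        z=.06 if nm[0]=="p" else .012
        print(np.array([at("top",*p,z)[:2] for p in cv2.boxPoints(cv2.minAreaRect(c))]))
# disc outline: fit hinge from white/grey disc edge
im=cv2.imread(T,0)
pts=[]
c0=np.array(at("top",178.5,187.5,.032))
ed=cv2.GaussianBlur(im,(0,0),1).astype(float)
for a in np.radians(np.r_[-150:60:3]): # image angles via world
    rs=np.arange(.14,.18,.0005);P=np.c_[c0[0]+rs*np.cos(a),c0[1]+rs*np.sin(a),0*rs+.032]
    q=proj("top",P).astype(np.float32);v=cv2.remap(ed.astype(np.float32),q[:,:1],q[:,1:],1)[:,0]
    g=np.diff(v);i=g.argmin()
    if g[i]<-1.2: pts.append(P[i,:2])
pts=np.array(pts)
s=least_squares(lambda p:np.hypot(*(pts-p[:2]).T)-p[2],[*c0[:2],.16],loss="soft_l1",f_scale=.001)
print("hinge",c0,s.x,len(pts))
```

```text
blue top [([342, 188, 22, 26, 289], [352.38, 198.63])]
brass top [([346, 199, 14, 10, 106], [352.75, 203.28])]
copper top [([299, 197, 15, 10, 115], [306.05, 201.76])]
brass sc [([249, 222, 16, 13, 188], [257.03, 228.48])]
red top []
red sc []
pocket top [([178, 193, 40, 44, 559], [197.73, 214.1])]
((197.70001220703125, 214.39999389648438), (37.93707275390625, 22.571088790893555), 53.97262954711914)
[[0.521  0.2227]
 [0.5597 0.1729]
 [0.4746 0.1071]
 [0.4363 0.1568]]
rack top [([285, 181, 84, 44, 1635], [321.32, 204.98])]
((326.48095703125, 202.76202392578125), (83.97376251220703, 42.036865234375), 1.432096242904663)
[[ 0.4829 -0.0801]
 [ 0.6062 -0.081 ]
 [ 0.6057 -0.3275]
 [ 0.4823 -0.3241]]
jar top [([119, 262, 22, 21, 357], [129.2, 271.56])]
hinge [0.5763 0.2267 0.032 ] [0.577  0.2274 0.1591] 58
```

Run:
```python
from h import *
np.set_printoptions(precision=4,suppress=True)
im=cv2.imread("pics/top0.png");hsv=cv2.cvtColor(im,cv2.COLOR_BGR2HSV)
b,g,r=[im[145:170,195:220,i].astype(int) for i in range(3)]
m=(r-np.maximum(b,g)>50);v,u=np.nonzero(m);u,v=u.mean()+195,v.mean()+145;print("red",m.sum(),u,v,at("top",u,v,.078))
H=at("top",u,v,.078)[:2];hin=np.array([.577,.2274]);P=at("top",197.7,214.2,.058)[:2]
print("handle r",np.hypot(*(H-hin)),"ang",np.degrees(np.arctan2(*(H-hin)[::-1])),"pocket",P,np.hypot(*(P-hin)),np.degrees(np.arctan2(*(P-hin)[::-1])))
print("brass z.077",at("top",352.75,203.28,.077),"z.082",at("top",352.75,203.28,.082))
print("copper",at("top",306.05,201.76,.077))
cr=np.array([(490,166),(749,173),(749,304),(489,298)])/3+[119.67,124.67]
W=np.array([at("top",*p,.012) for p in cr]);print(W,W.mean(0))
# face corners predicted
c=at("top",352.75,203.28,.077);X=np.array([.643,0,.766]);Y=np.array([0,1,0]);Z=np.array([-.766,0,.643])
q=proj("top",[c+a*.045*X+e*.027*Y for a in(1,-1) for e in(1,-1)]);print((q-[119.67,124.67])*3)
B=c-.02*Z
q=proj("scene",[B+a*.045*X+e*.027*Y for a in(1,-1) for e in(1,-1)]);print("scene back",q)
s=cv2.imread("pics/scene0.png")[180:250,170:280];cv2.imwrite("pics/sc.png",cv2.resize(s,None,fx=7,fy=7,interpolation=2))
```

```text
red 45 205.04444444444445 156.3111111111111 [0.6604 0.148  0.078 ]
handle r 0.11511831958499182 ang -43.59260688867532 pocket [0.4984 0.1651] 0.1002869211102128 -141.57535184856692
brass z.077 [ 0.5372 -0.2679  0.077 ] z.082 [ 0.5367 -0.267   0.082 ]
copper [ 0.5385 -0.1376  0.077 ]
[[ 0.6082 -0.075   0.012 ]
 [ 0.6071 -0.3285  0.012 ]
 [ 0.4789 -0.3282  0.012 ]
 [ 0.4791 -0.0763  0.012 ]] [ 0.5433 -0.202   0.012 ]
[[676.5681 199.5757]
 [735.9641 200.9314]
 [664.1235 269.2009]
 [720.9121 270.4856]]
scene back [[210.6239 202.3006]
 [192.7864 208.328 ]
 [204.9257 210.3897]
 [188.3267 216.1319]]
```

View pics/sc.png

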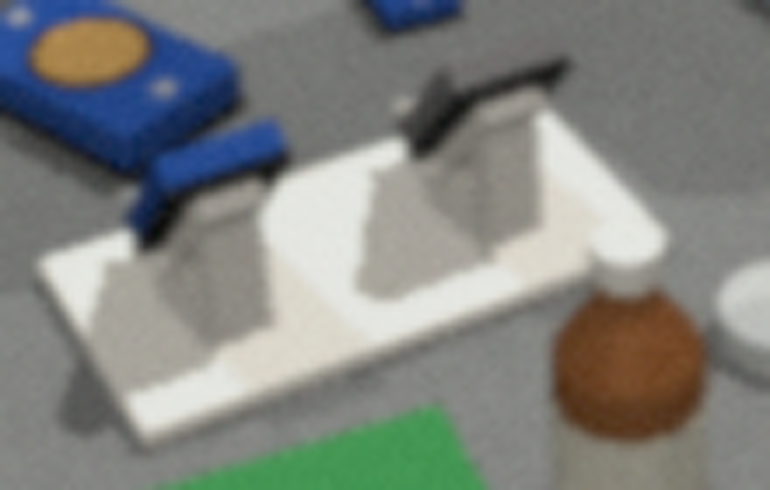

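```bash
cat >> h.py <<'E'
from workcell import telemetry
from scipy.spatial.transform import Rotation as R
np.set_printoptions(precision=3,suppress=True)
def ori(yaw,tilt=0):  # tool x toward yaw; tilt: fingers lean toward yaw direction (deg)
    return R.from_euler("z",yaw,degrees=True)*R.from_euler("y",-tilt,degrees=True)*R.from_euler("x",180,degrees=True)
def cur():
    s=telemetry.get_state();return np.array(s["tcp_pos"]),R.from_quat(np.roll(s["orientation"],-1))
def rel(p,q,base=None):
    P,Q=base or cur();d=Q.inv()
    print("shift",(d.apply(np.array(p)-P)*1000).round(1),"turn",(d*q).as_rotvec().round(3))
E
python3 - <<'E'
from h import *
o=ori(0,50);print(o.as_matrix());rel([.42,-.268,.22],o);print(cur()[1].as_matrix())
E
```

```text
[[ 0.643 -0.     0.766]
 [ 0.    -1.    -0.   ]
 [ 0.766  0.    -0.643]]
shift [ 325.1 -197.    10.9] turn [-0.129  0.866  0.272]
[[ 0.958  0.288 -0.   ]
 [ 0.288 -0.958  0.002]
 [ 0.    -0.002 -1.   ]]
```

>>> step_arm:
  moves:
    - [[325, -197, 11], [-0.129, 0.866, 0.272], 85]
    - [[325, -197, 11], [-0.129, 0.866, 0.272], 85]
    - [[325, -197, 11], [-0.129, 0.866, 0.272], 85]
    - [[325, -197, 11], [-0.129, 0.866, 0.272], 85]
    - [[325, -197, 11], [-0.129, 0.866, 0.272], 85]
    - [[325, -197, 11], [-0.129, 0.866, 0.272], 85]
    - [[325, -197, 11], [-0.129, 0.866, 0.272], 85]
    - [[325, -197, 11], [-0.129, 0.866, 0.272], 85]

```text
clock: 0.77
tcp_pos: [0.3879, -0.3006, 0.2193]
orientation: [-0.001, 0.906, -0.003, 0.424]
wrist_force: [0.5, -0.1, -1.2]
finger_gap: 0.0849
grip_force: 0.0
```

Run:
```python
from h import *
rel([.4927,-.268,.1143],ori(0,50));print(telemetry.get_state()["joint_pos"],cur()[0],cur()[1].as_matrix())
```

```text
shift [-13.7 -32.4 147.7] turn [-0.    -0.003 -0.007]
[-1.327 -0.137 -0.778  0.648  0.841  1.948] [ 0.388 -0.301  0.219] [[ 0.64  -0.004  0.768]
 [-0.007 -1.     0.   ]
 [ 0.768 -0.005 -0.64 ]]
```

>>> step_arm:
  moves:
    - [[-13, -32, 70], [0, -0.003, -0.007], 85]
    - [[-13, -32, 110], [0, -0.003, -0.007], 85]
    - [[-13, -32, 130], [0, -0.003, -0.007], 85]
    - [[-13, -32, 130], [0, -0.003, -0.007], 85]
    - [[-13, -32, 130], [0, -0.003, -0.007], 85]
    - [[-13, -32, 130], [0, -0.003, -0.007], 85]
    - [[-13, -32, 130], [0, -0.003, -0.007], 85]
    - [[-13, -32, 130], [0, -0.003, -0.007], 85]

```text
clock: 1.43
tcp_pos: [0.4796, -0.2728, 0.1292]
orientation: [0.003, 0.907, 0.003, 0.422]
wrist_force: [-0.4, 0.3, -0.2]
finger_gap: 0.0852
grip_force: 0.0
```

Run:
```python
from h import *
im=imaging.read_camera("scene");im2=imaging.read_camera("top")
rel([.5617,-.2679,.0564],ori(0,50));s=telemetry.get_state();print(s["joint_pos"],s["qvel"],cur()[0],cur()[1].as_matrix())
a=cv2.resize(im[150:250,150:290],None,fx=4,fy=4);b=cv2.resize(im2[150:310,300:420],None,fx=2.5,fy=2.5)
c=np.zeros((400,560+300,3),np.uint8);c[:400,:560]=a;c[:400,560:]=b
cv2.imwrite("pics/pre.png",c[:,60:,::-1])
```

```text
shift [ -2.7  -5.5 109.7] turn [0.004 0.002 0.009]
[-1.046  0.026 -0.952  0.053  0.721  2.297] [ 0.003  0.001 -0.004 -0.008 -0.001  0.001] [ 0.48  -0.273  0.129] [[ 0.644  0.003  0.765]
 [ 0.009 -1.    -0.004]
 [ 0.765  0.009 -0.644]]
```

View pics/pre.png

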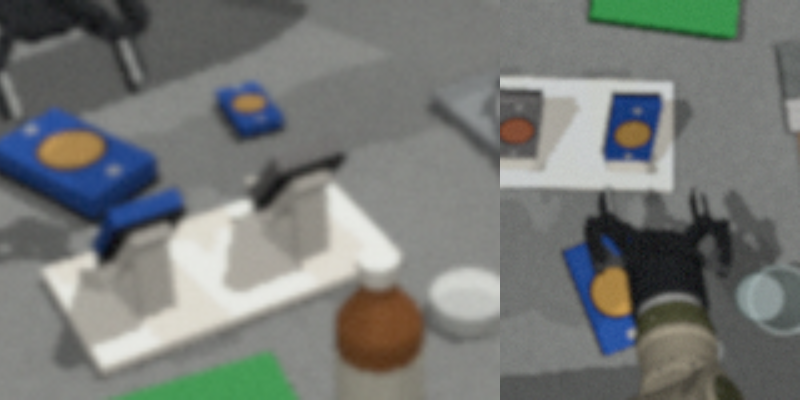

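The picture shows the gripper in front of the blue holder, fingertips at (603,205) and (697,205) in the right panel. It needs about 5 mm towards +y, as computed. I'll advance partway.

>>> step_arm:
  moves:
    - [[-3, -5.5, 20], [0.004, 0.002, 0.009], 85]
    - [[-3, -5.5, 40], [0.004, 0.002, 0.009], 85]
    - [[-3, -5.5, 60], [0.004, 0.002, 0.009], 85]
    - [[-3, -5.5, 70], [0.004, 0.002, 0.009], 85]
    - [[-3, -5.5, 70], [0.004, 0.002, 0.009], 85]
    - [[-3, -5.5, 70], [0.004, 0.002, 0.009], 85]

```text
clock: 2.03
tcp_pos: [0.5311, -0.2664, 0.0806]
orientation: [-0.001, 0.907, 0.0, 0.422]
wrist_force: [-0.8, -0.7, -0.6]
finger_gap: 0.0846
grip_force: 0.0
```

Run:
```python
from h import *
rel([.5617,-.2679,.0564],ori(0,50));s=telemetry.get_state();print(s["joint_pos"],s["wrist_force"])
```

```text
shift [ 1.2  1.6 39. ] turn [-0.003  0.001 -0.001]
[-0.925  0.193 -0.969 -0.209  0.66   2.434] [-0.81  -0.703 -0.628]
```

>>> step_arm:
  moves:
    - [[1, 1.5, 15], [0, 0, 0], 85]
    - [[1, 1.5, 30], [0, 0, 0], 85]
    - [[1, 1.5, 39], [0, 0, 0], 85]
    - [[1, 1.5, 39], [0, 0, 0], 85]
    - [[1, 1.5, 39], [0, 0, 0], 85]

```text
clock: 2.45
tcp_pos: [0.5615, -0.2675, 0.0563]
orientation: [-0.002, 0.907, 0.0, 0.422]
wrist_force: [0.8, 0.1, -0.2]
finger_gap: 0.0853
grip_force: 0.0
```

>>> step_arm:
  grip_force: 35
  moves:
    - [[0, 0, 0], [0, 0, 0], 40]
    - [[0, 0, 0], [0, 0, 0], 40]
    - [[0, 0, 0], [0, 0, 0], 40]
    - [[0, 0, 0], [0, 0, 0], 40]
    - [[0, 0, 0], [0, 0, 0], 40]
    - [[0, 0, 0], [0, 0, 0], 40]
    - [[0, 0, 0], [0, 0, 0], 40]
    - [[0, 0, 0], [0, 0, 0], 40]

```text
clock: 3.12
tcp_pos: [0.5615, -0.2676, 0.0569]
orientation: [-0.001, 0.906, 0.0, 0.422]
wrist_force: [-5.4, 1.2, 3.8]
finger_gap: 0.0539
grip_force: 35.4
```

Run:
```python
from h import *
rel([.5617,-.2679,.0564],ori(0,50));s=telemetry.get_state();print(s["joint_pos"],s["wrist_force"],s["finger_gap"],s["grip_force"])
```

```text
shift [-0.2  0.3  0.5] turn [-0.002  0.    -0.001]
[-0.869  0.288 -0.95  -0.321  0.627  2.491] [-5.388  1.202  3.753] 0.05394733697558258 35.43444871902466
```

>>> step_arm:
  moves:
    - [[8, 0, -6.5], [0, 0, 0], 40]
    - [[23, 0, -19], [0, 0, 0], 40]
    - [[46, 0, -39], [0, 0, 0], 40]
    - [[69, 0, -58], [0, 0, 0], 40]
    - [[92, 0, -77], [0, 0, 0], 40]
    - [[92, 0, -77], [0, 0, 0], 40]
    - [[92, 0, -77], [0, 0, 0], 40]

```text
clock: 3.7
tcp_pos: [0.5628, -0.2689, 0.1791]
orientation: [0.001, 0.906, 0.001, 0.424]
wrist_force: [0.0, 0.2, -1.6]
finger_gap: 0.0535
grip_force: 38.6
```

Run:
```python
from h import *
rel([.46,-.05,.24],ori(20));s=telemetry.get_state();print(s["joint_pos"],s["wrist_force"],s["finger_gap"],s["grip_force"])
```

```text
shift [ -18.6 -218.9 -118. ] turn [ 0.154 -0.865 -0.324]
[-0.868  0.039 -0.804  0.07   0.626  2.491] [ 0.014  0.228 -1.628] 0.053516539055178135 38.627920746803284
```

>>> step_arm:
  moves:
    - [[-1, -18, -14], [0.019, -0.108, -0.04], 40]
    - [[-4, -45, -28], [0.038, -0.216, -0.081], 40]
    - [[-7, -75, -43], [0.058, -0.324, -0.121], 40]
    - [[-9, -105, -59], [0.077, -0.433, -0.162], 40]
    - [[-12, -135, -74], [0.096, -0.541, -0.202], 40]
    - [[-14, -165, -90], [0.115, -0.649, -0.243], 40]
    - [[-17, -195, -105], [0.135, -0.757, -0.283], 40]
    - [[-18.6, -219, -118], [0.154, -0.865, -0.324], 40]

```text
clock: 4.37
tcp_pos: [0.4577, -0.0475, 0.2383]
orientation: [-0.002, 0.985, 0.175, -0.004]
wrist_force: [0.8, -0.8, -1.5]
finger_gap: 0.0532
grip_force: 38.5
```

>>> step_arm:
  moves:
    - [[0, 0, 0], [0, 0, 0], 40]
    - [[0, 0, 0], [0, 0, 0], 40]
    - [[0, 0, 0], [0, 0, 0], 40]

```text
clock: 4.62
tcp_pos: [0.4592, -0.049, 0.2364]
orientation: [-0.003, 0.985, 0.174, -0.002]
wrist_force: [-0.4, -0.8, -1.4]
finger_gap: 0.0536
grip_force: 38.5
```

Run:
```python
from h import *
rel([.498,.165,.13],ori(38.4));s=telemetry.get_state();print(s["joint_pos"],s["wrist_force"],s["finger_gap"],s["grip_force"])
```

```text
shift [ 110.1 -187.1  107.3] turn [-0.007  0.001 -0.321]
[-0.283  0.097 -0.213  1.266  0.004  2.509] [-0.399 -0.816 -1.383] 0.05357485566531029 38.475149273872375
```

>>> step_arm:
  moves:
    - [[14, -23, 5], [-0.001, 0, -0.04], 40]
    - [[30, -52, 15], [-0.002, 0, -0.09], 40]
    - [[48, -82, 30], [-0.003, 0, -0.14], 40]
    - [[66, -112, 45], [-0.005, 0, -0.19], 40]
    - [[84, -142, 60], [-0.006, 0.001, -0.245], 40]
    - [[100, -170, 70], [-0.007, 0.001, -0.29], 40]
    - [[110, -187, 76], [-0.007, 0.001, -0.321], 40]
    - [[110, -187, 76], [-0.007, 0.001, -0.321], 40]

```text
clock: 5.28
tcp_pos: [0.4977, 0.166, 0.1605]
orientation: [-0.0, 0.944, 0.33, -0.0]
wrist_force: [-1.0, -1.1, -1.3]
finger_gap: 0.0536
grip_force: 38.4
```

>>> step_arm:
  moves:
    - [[0, 0, 0], [0, 0, 0], 40]
    - [[0, 0, 0], [0, 0, 0], 40]

```text
clock: 5.45
tcp_pos: [0.4983, 0.1629, 0.1628]
orientation: [0.001, 0.945, 0.328, 0.0]
wrist_force: [0.4, -1.8, -1.8]
finger_gap: 0.0533
grip_force: 38.4
```

Run:
```python
from h import *
im=imaging.read_camera("scene");im2=imaging.read_camera("top")
s=telemetry.get_state();rel([.498,.165,.042],ori(38.4));print(s["joint_pos"],s["wrist_force"],s["finger_gap"],cur()[0])
P,Q=cur();x=Q.as_matrix()[:,0]
# brass disc expected: holder face centre above TCP
F=P+[0,0,.032]
print("face c px",proj("top",F),proj("scene",F),"ends scene",proj("scene",[P+[0,0,.012]+.045*x,P+[0,0,.012]-.045*x]),"pocket scene",proj("scene",[.498,.165,.054]))
a=cv2.resize(im[130:230,270:400],None,fx=4,fy=4);b=cv2.resize(im2[140:260,130:240],None,fx=2.5,fy=2.5)
c=np.zeros((400,795,3),np.uint8);c[:400,:520]=a;c[:300,520:]=b
cv2.imwrite("pics/pocket.png",c[:,:,::-1])
```

```text
shift [  0.7  -2.4 121.4] turn [ 0.002 -0.001 -0.003]
[ 0.164  0.246 -0.214  1.109 -0.002  2.638] [ 0.539 -0.919 -0.602] 0.05360062950539037 [0.499 0.163 0.163]
face c px [[191.616 209.76 ]] [[309.032 128.966]] ends scene [[321.679 136.486]
 [295.8   132.332]] pocket scene [[306.465 164.922]]
```

View pics/pocket.png

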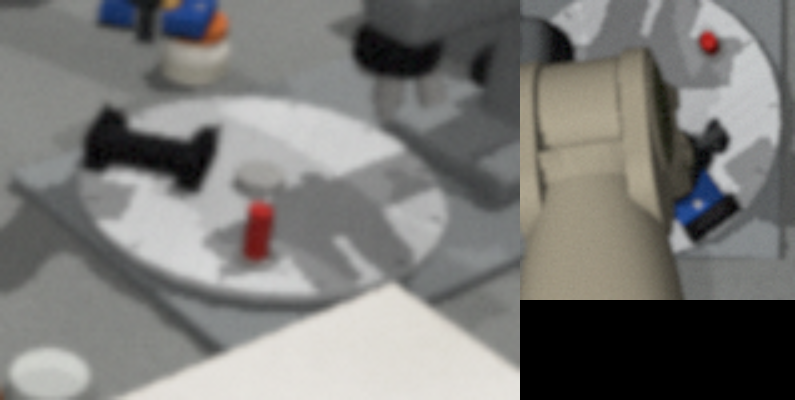

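The left panel shows the holder level in the gripper, at the top near (148,20), with the empty pocket at (150,148) and the handle at (258,230). I'll refine the pocket and the grip offset with a silhouette fit before lowering.

```bash
cat > fit.py <<'E'
from h import *
from scipy.optimize import minimize
def box(x0,x1,y0,y1,z0,z1): return np.array([(x,y,z) for x in(x0,x1) for y in(y0,y1) for z in(z0,z1)])
W=[box(s*32,s*52,-32,32,54,61) if s>0 else box(-52,-32,-32,32,54,61) for s in(1,-1)]+[box(-34,34,-15,15,48,54)]+[box(48,53,-29,29,54,66),box(-53,-48,-29,29,54,66)]
K=4
def render(n,p,roi):
    x0,y0,x1,y1=roi;im=np.zeros(((y1-y0)*K,(x1-x0)*K),np.uint8);c,s=np.cos(p[2]),np.sin(p[2])
    for b in W:
        b=b/1000;P=np.c_[p[0]+c*b[:,0]-s*b[:,1],p[1]+s*b[:,0]+c*b[:,1],b[:,2]]
        q=(proj(n,P)-[x0,y0]+.5)*K;h=cv2.convexHull(q.astype(np.float32))
        cv2.fillConvexPoly(im,np.round(h*16).astype(np.int32),255,shift=4)
    return cv2.resize(im,(x1-x0,y1-y0),interpolation=cv2.INTER_AREA)/255.
for n,f,roi in[("top","pics/top0.png",(170,185,226,242)),("scene","pics/scene0.png",(284,150,332,186))]:
    x0,y0,x1,y1=roi;g=cv2.imread(f,0)[y0:y1,x0:x1].astype(float);
    def cost(p,full=False):
        m=cv2.GaussianBlur(render(n,p,roi),(0,0),.8);t=np.clip((130-g)/100,0,1)
        return ((m-t)**2).mean()
    best=min((minimize(cost,[.498+a,.165+b,np.radians(38.4)],method="Nelder-Mead",options=dict(initial_simplex=np.array([.498+a,.165+b,.67])+np.array([[0,0,0],[.004,0,0],[0,.004,0],[0,0,.05]]))) for a in(-.002,.003) for b in(-.002,.003)),key=lambda r:r.fun)
    p=best.x;d=p[:2]-[.577,.2274];print(n,p,np.degrees(p[2]),best.fun,"r",np.hypot(*d),"dir",np.degrees(np.arctan2(*-d[::-1])))
E
python3 fit.py
python3 - <<'E'
from h import *
P,Q=cur();x=Q.as_matrix()[:,0];x[2]=0
for n in("top","scene"):
    im=imaging.read_camera(n).astype(float);
    for t in(-.01,.01) if n=="top" else (-.02,0,.02):
      for sgn in((-1,) if n=="top" else(1,-1)):
        y=np.array([-x[1],x[0],0]);rs=np.arange(.03,.06,.001)
        L=np.array([P+[0,0,.032]+sgn*r*x+t*y for r in rs]);q=proj(n,L).astype(np.float32)
        v=[cv2.remap(im[:,:,c].astype(np.float32),q[:,:1],q[:,1:],1)[:,0] for c in(0,2)]
        print(n,t,sgn,(v[1]-v[0]).round().astype(int))
E
```

```text
top [0.498 0.164 0.647] 37.09058774277789 0.006672121900686882 r 0.10098902281446007 dir 38.53292493168364
top -0.01 -1 [82 80 79 78 76 75 75 77 81 85 90 93 94 92 87 80 70 56 38 24 12  5  1  0
  0  1  0  0  1  3]
top 0.01 -1 [ 83  88  91  95  99 102 103 104 104 103 101  99  98  95  90  81  70  56
  40  27  16   8   2  -1   0   0   1   1   2   1]
scene -0.02 1 [  99   99   98   99  100  101  101  100   98   97   96   95   94   92
   90   88   78   65   50   31    7  -19  -45  -64  -85 -102 -111 -112
 -113 -110]
scene -0.02 -1 [73 72 72 72 74 75 76 70 63 56 48 39 30 21 17 12  7  4  2  0 -2 -1 -1  0
  0  0  0  0 -1 -1]
scene 0 1 [89 85 78 72 65 63 60 58 59 62 66 69 73 77 82 76 68 61 49 36 21  9  3 -2
 -7 -8 -8 -8 -7 -6]
scene 0 -1 [64 66 66 65 64 63 62 62 61 58 53 48 42 34 26 17 11  7  3  0  0  0  0  0
 -1 -2 -3 -2 -2 -2]
scene 0.02 1 [49 49 50 50 49 49 49 49 47 47 45 44 41 38 33 27 22 17 12  6  2  1  0 -2
 -2 -1  0 -1 -1 -2]
scene 0.02 -1 [22 28 34 40 42 44 45 47 44 41 39 34 28 23 17 12  7  4  1  0  0  0 -1 -2
 -3 -4 -3 -2 -1  0]Traceback (most recent call last):
  File "fit.py", line 
[... 673 characters left out ...]
^^^^^^^^^^^^^^^^^^^^^^^^^^^^^^^^^^^^^^^^^^^^^^^^^^^^^^^^^^^^^^^^^^^^^^^^^^^^^^^^^^^^^^^^^^^^
    res = _minimize_neldermead(fun, x0, args, callback, bounds=bounds,
                               **options)
    fxr = func(xr)
    fx = function(np.copy(x), *(wrapper_args + args))
  File "fit.py", line 16, in cost
    m=cv2.GaussianBlur(render(n,p,roi),(0,0),.8);t=np.clip((130-g)/100,0,1)
                       ~~~~~~^^^^^^^^^
  File "fit.py", line 10, in render
    q=(proj(n,P)-[x0,y0]+.5)*K;h=cv2.convexHull(q.astype(np.float32))
       ~~~~^^^^^
  File "h.py", line 9, in proj
    p=imaging.camera_params(n);K=p["camera_matrix"];T=p["pose"]
ValueError: time passes only in moves, steps and waits
```

```bash
sed -i '1a from functools import cache' h.py; sed -i 's/imaging.camera_params(n)/cp(n)/; s/^def ray/@cache\ndef cp(n): return imaging.camera_params(n)\ndef ray/' h.py; python3 fit.py
python3 - <<'E'
from h import *
rel([.498,.1645,.075],ori(38.2));rel([.498,.1645,.042],ori(38.2))
E
```

```text
top [0.498 0.164 0.647] 37.09058774277789 0.006672121900686882 r 0.10098902281446007 dir 38.53292493168364
scene [0.512 0.156 0.645] 36.94540444777641 0.03377404012036048 r 0.09634074264911739 dir 47.70698125333203
shift [ 0.1 -1.7 88.6] turn [ 0.002 -0.001  0.001]
shift [  0.   -1.8 121.6] turn [ 0.002 -0.001  0.001]
```

Run:
```python
from h import *
im=cv2.imread("pics/scene0.png").astype(int)[170:205,315:355];m=im[:,:,2]-im[:,:,:2].max(2)>50;v,u=np.nonzero(m);print("red",u.min()+315,u.max()+315,v.min()+170,v.max()+170,u.mean()+315,v.mean()+170)
print("pred top,mid,bottom",proj("scene",[[.6604,.148,z] for z in(.082,.057,.032)]))
h=proj("scene",[[.577,.2274,.032],[.577,.2274,.045]]);print("hub",h)
print("corners pred rack",proj("scene",[[.608,-.075,.012],[.607,-.3285,.012],[.479,-.328,.012]]))
print("pocket end lips outer",proj("scene",[[.498+a*.05*.785-b*.03*.62,.164+a*.05*.62+b*.03*.785,.061] for a in(1,-1) for b in(1,-1)]))
c=cv2.resize(cv2.imread("pics/scene0.png")[145:205,275:390],None,fx=6.5,fy=6.5,interpolation=2);cv2.imwrite("pics/sp.png",c)
```

```text
red 331 337 180 194 334.22535211267603 186.92957746478874
pred top,mid,bottom [[333.432 181.336]
 [332.55  187.771]
 [331.689 194.044]]
hub [[333.679 175.45 ]
 [334.102 172.34 ]]
corners pred rack [[265.085 212.22 ]
 [188.488 240.908]
 [173.698 216.178]]
pocket end lips outer [[322.042 161.832]
 [318.154 170.081]
 [295.296 156.949]
 [290.502 164.819]]
```

View pics/sp.png

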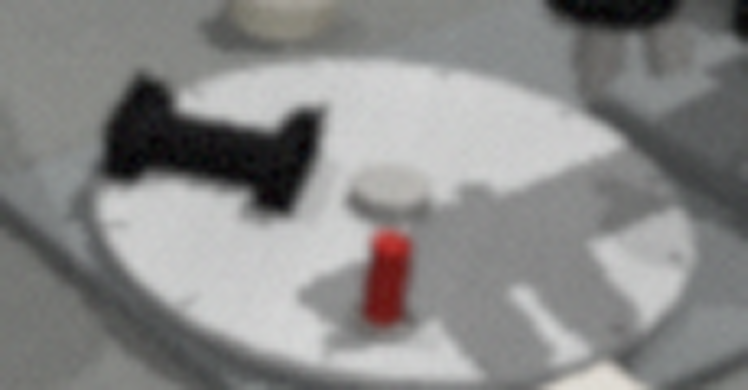

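In this picture the pocket corners, hub and handle all sit about 1.2 px right of prediction. That is a constant bias in this camera, so the top-view pocket pose stands. Lowering now.

>>> step_arm:
  moves:
    - [[1, -1.8, 25], [0.002, 0, 0.001], 40]
    - [[1, -1.8, 50], [0.002, 0, 0.001], 40]
    - [[1, -1.8, 75], [0.002, 0, 0.001], 40]
    - [[1, -1.8, 90], [0.002, 0, 0.001], 40]
    - [[1, -1.8, 98], [0.002, 0, 0.001], 40]
    - [[1, -1.8, 98], [0.002, 0, 0.001], 40]
    - [[1, -1.8, 98], [0.002, 0, 0.001], 40]

```text
clock: 6.23
tcp_pos: [0.4987, 0.1661, 0.0657]
orientation: [-0.0, 0.945, 0.328, 0.0]
wrist_force: [-0.1, 0.3, -1.0]
finger_gap: 0.0532
grip_force: 38.5
```

Run:
```python
from h import *
rel([.4988,.1651,.042],ori(38.2));s=telemetry.get_state();print(cur()[0],s["wrist_force"],s["ft_torque"])
```

```text
shift [-0.5  0.9 23.7] turn [ 0.    -0.001  0.002]
[0.499 0.166 0.066] [-0.095  0.277 -0.971] [ 0.035 -0.068 -0.077]
```

>>> step_arm:
  moves:
    - [[-0.3, 0.7, 3], [0, 0, 0], 40]
    - [[-0.3, 0.7, 6], [0, 0, 0], 40]
    - [[-0.3, 0.7, 9], [0, 0, 0], 40]
    - [[-0.3, 0.7, 12], [0, 0, 0], 40]
    - [[-0.3, 0.7, 12], [0, 0, 0], 40]

```text
clock: 6.65
tcp_pos: [0.4983, 0.1657, 0.0528]
orientation: [-0.0, 0.944, 0.329, -0.0]
wrist_force: [0.5, 0.1, -1.3]
finger_gap: 0.0534
grip_force: 38.5
```

>>> step_arm:
  moves:
    - [[0, 0, 2], [0, 0, 0], 40]
    - [[0, 0, 4], [0, 0, 0], 40]
    - [[0, 0, 6], [0, 0, 0], 40]
    - [[0, 0, 6], [0, 0, 0], 40]

```text
clock: 6.98
tcp_pos: [0.499, 0.166, 0.0479]
orientation: [0.0, 0.944, 0.329, 0.001]
wrist_force: [-0.7, 0.8, 4.1]
finger_gap: 0.0533
grip_force: 39.3
```

>>> step_arm:
  moves:
    - [[0, 0, 1], [0, 0, 0], 40]
    - [[0, 0, 1.5], [0, 0, 0], 40]
    - [[0, 0, 1.5], [0, 0, 0], 40]

```text
clock: 7.23
tcp_pos: [0.4993, 0.166, 0.0473]
orientation: [0.0, 0.944, 0.329, 0.001]
wrist_force: [-3.2, 0.7, 11.4]
finger_gap: 0.0535
grip_force: 40.1
```

Run:
```python
from h import *
P,Q=cur();s=telemetry.get_state();print(P,Q.inv().apply(s["wrist_force"]),Q.inv().apply(s["ft_torque"]))
im2=imaging.read_camera("top");im=imaging.read_camera("scene")
c=np.zeros((480,800,3),np.uint8);c[:,:480]=cv2.resize(im[145:193,285:333],(480,480),interpolation=2);c[:320,480:]=cv2.resize(im2[180:244,170:234],(320,320),interpolation=2)
cv2.imwrite("pics/seat.png",c[:,:,::-1])
```

```text
[0.499 0.166 0.047] [ -2.051  -2.461 -11.363] [ 0.163 -0.855 -0.135]
```

View pics/seat.png

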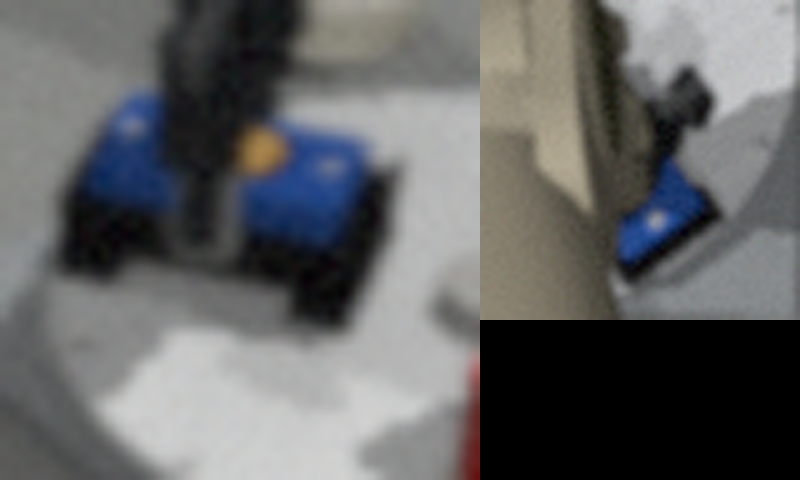

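Run:
```python
from h import *
P,Q=cur();x=Q.as_matrix()[:,0]
T=imaging.read_camera("top").astype(int);S=imaging.read_camera("scene").astype(int)
def dot(im,u,v,r=3):
    a=im[v-r:v+r+1,u-r:u+r+1,0].astype(float);a=np.clip(a-np.median(a)-10,0,None);g=np.mgrid[-r:r+1,-r:r+1]
    return u+(g[1]*a).sum()/a.sum(),v+(g[0]*a).sum()/a.sum()
t=dot(T,205,223);so=dot(S,298,157);si=dot(S,318,161);print(t,so,si)
for z in(.074,.078,.082):
    w=at("top",*t,z);print(z,w,"scene pred",proj("scene",w),"along x from tcp",(w-P)@x*1000)
# same dot offset measured originally on rack: pred in scene of inner dot by symmetry
for z in(.074,.081):
    w=at("top",*t,z);d=-((w-P)@x);print("inner pred",z,proj("scene",w+2*d*x))
```

```text
(np.float64(204.79945054945054), np.float64(223.67445054945054)) (np.float64(296.37610619469024), np.float64(155.24926253687315)) (np.float64(319.16022099447514), np.float64(158.8342541436464))
0.074 [0.471 0.142 0.074] scene pred [[297.264 158.515]] along x from tcp -36.586732520862036
0.078 [0.471 0.142 0.078] scene pred [[297.182 157.548]] along x from tcp -37.05127192441526
0.082 [0.471 0.141 0.082] scene pred [[297.098 156.578]] along x from tcp -37.51581132796845
inner pred 0.074 [[317.315 162.141]]
inner pred 0.081 [[317.688 160.51 ]]
```

>>> step_arm:
  moves:
    - [[0, 0, -2], [0, 0, 0], 40]
    - [[1, 0, -2.5], [0, 0, 0], 40]
    - [[2, 0, -2.5], [0, 0, 0], 40]
    - [[2, 0, -2.5], [0, 0, 0], 40]

```text
clock: 7.77
tcp_pos: [0.5002, 0.167, 0.0481]
orientation: [0.0, 0.945, 0.328, 0.0]
wrist_force: [-0.5, -0.5, 2.6]
finger_gap: 0.0532
grip_force: 39.0
```

Run:
```python
from h import *
P,Q=cur();s=telemetry.get_state();print(P,Q.inv().apply(s["wrist_force"]),Q.inv().apply(s["ft_torque"]))
```

```text
[0.5   0.167 0.048] [-0.667  0.049 -2.573] [-0.038 -0.248 -0.015]
```

>>> step_arm:
  moves:
    - [[0, 0, 1], [0, 0, 0], 40]
    - [[0, 0, 2.5], [0, 0, 0], 40]
    - [[0, 0, 2.5], [0, 0, 0], 40]

```text
clock: 8.02
tcp_pos: [0.5, 0.1672, 0.0452]
orientation: [-0.0, 0.945, 0.329, 0.0]
wrist_force: [-0.4, 0.5, -0.6]
finger_gap: 0.0538
grip_force: 38.8
```

Run:
```python
from h import *
P,Q=cur();s=telemetry.get_state();print(P,Q.inv().apply(s["wrist_force"]),Q.inv().apply(s["ft_torque"]))
```

```text
[0.5   0.167 0.045] [-0.03  -0.618  0.572] [0.041 0.002 0.015]
```

>>> step_arm:
  moves:
    - [[0, 0, 1], [0, 0, 0], 40]
    - [[0, 0, 2], [0, 0, 0], 40]
    - [[0, 0, 2], [0, 0, 0], 40]

```text
clock: 8.27
tcp_pos: [0.4998, 0.1671, 0.0436]
orientation: [-0.0, 0.944, 0.329, -0.0]
wrist_force: [-0.6, -0.4, 1.6]
finger_gap: 0.0534
grip_force: 39.0
```

>>> step_arm:
  moves:
    - [[0, 0, 1], [0, 0, 0], 40]
    - [[0, 0, 2], [0, 0, 0], 40]
    - [[0, 0, 2], [0, 0, 0], 40]

```text
clock: 8.52
tcp_pos: [0.4998, 0.1668, 0.0425]
orientation: [-0.0, 0.944, 0.329, 0.0]
wrist_force: [-5.0, -2.1, 10.0]
finger_gap: 0.0534
grip_force: 40.0
```

Run:
```python
from h import *
P,Q=cur();s=telemetry.get_state();print(P,Q.inv().apply(s["wrist_force"]),Q.inv().apply(s["ft_torque"]))
```

```text
[0.5   0.167 0.043] [ -5.213  -1.426 -10.032] [ 0.469 -0.566 -0.061]
```

>>> step_arm:
  moves:
    - [[-0.5, 0, -1.5], [0, 0, 0], 40]
    - [[-1, 0, -1.5], [0, 0, 0], 40]
    - [[-1, 0, -1.5], [0, 0, 0], 40]

```text
clock: 8.77
tcp_pos: [0.4993, 0.1663, 0.043]
orientation: [-0.0, 0.945, 0.328, 0.0]
wrist_force: [0.2, 0.9, -0.3]
finger_gap: 0.0532
grip_force: 38.9
```

Run:
```python
from h import *
P,Q=cur();s=telemetry.get_state();print(P*1000,Q.inv().apply(s["wrist_force"]),Q.inv().apply(s["ft_torque"]))
```

```text
[499.347 166.32   42.994] [ 0.69  -0.581  0.321] [0.034 0.053 0.022]
```

>>> step_arm:
  moves:
    - [[0, 0, 1], [0, 0, 0], 40]
    - [[0, 0, 2], [0, 0, 0], 40]
    - [[0, 0, 2], [0, 0, 0], 40]

```text
clock: 9.02
tcp_pos: [0.4994, 0.1662, 0.0425]
orientation: [0.0, 0.944, 0.329, 0.0]
wrist_force: [-4.6, -2.0, 13.8]
finger_gap: 0.0535
grip_force: 40.5
```

Run:
```python
from h import *
P,Q=cur();s=telemetry.get_state();print(P*1000,Q.inv().apply(s["wrist_force"]),Q.inv().apply(s["ft_torque"]))
```

```text
[499.379 166.219  42.505] [ -4.857  -1.315 -13.755] [ 0.635 -0.7   -0.096]
```

>>> step_arm:
  moves:
    - [[0, 0.7, -2], [0, 0, 0], 40]
    - [[0, 1.5, -2], [0, 0, 0], 40]
    - [[0, 1.5, -2], [0, 0, 0], 40]

```text
clock: 9.27
tcp_pos: [0.5003, 0.1653, 0.043]
orientation: [-0.0, 0.944, 0.329, 0.0]
wrist_force: [-0.2, 1.3, -1.6]
finger_gap: 0.0535
grip_force: 38.9
```

>>> step_arm:
  moves:
    - [[0, 0, 1], [0, 0, 0], 40]
    - [[0, 0, 2], [0, 0, 0], 40]
    - [[0, 0, 2], [0, 0, 0], 40]

```text
clock: 9.52
tcp_pos: [0.5003, 0.1652, 0.0425]
orientation: [-0.0, 0.944, 0.329, 0.0]
wrist_force: [-5.4, -2.3, 14.0]
finger_gap: 0.0536
grip_force: 40.6
```

Run:
```python
from h import *
P,Q=cur();s=telemetry.get_state();print(P*1000,Q.inv().apply(s["wrist_force"]),Q.inv().apply(s["ft_torque"]))
im2=imaging.read_camera("top");im=imaging.read_camera("scene")
c=np.zeros((480,800,3),np.uint8);c[:,:480]=cv2.resize(im[145:193,285:333],(480,480),interpolation=2);c[:320,480:]=cv2.resize(im2[180:244,170:234],(320,320),interpolation=2)
cv2.imwrite("pics/seat2.png",c[:,:,::-1])
```

```text
[500.335 165.201  42.478] [ -5.628  -1.501 -13.994] [ 0.741 -0.64  -0.215]
```

>>> step_arm:
  moves:
    - [[0, 0, -1], [0, 0, 0], 54]
    - [[0, 0, -1], [0, 0, 0], 60]
    - [[0, 0, -1], [0, 0, 0], 70]
    - [[0, 0, -1], [0, 0, 0], 80]
    - [[0, 0, -1], [0, 0, 0], 80]
    - [[0, 0, -1], [0, 0, 0], 80]

```text
clock: 10.12
tcp_pos: [0.5002, 0.1651, 0.0419]
orientation: [-0.0, 0.945, 0.328, -0.0]
wrist_force: [-0.4, 0.1, 0.7]
finger_gap: 0.0801
grip_force: 0.0
```

>>> step_arm:
  moves:
    - [[0, 0, -15], [0, 0, 0], 80]
    - [[0, 0, -40], [0, 0, 0], 80]
    - [[0, 0, -80], [0, 0, 0], 80]
    - [[0, 0, -115], [0, 0, 0], 80]
    - [[0, 0, -115], [0, 0, 0], 80]
    - [[0, 0, -115], [0, 0, 0], 80]

```text
clock: 10.62
tcp_pos: [0.5022, 0.1655, 0.1596]
orientation: [0.0, 0.944, 0.329, 0.003]
wrist_force: [0.2, -0.3, -0.6]
finger_gap: 0.0798
grip_force: 0.0
```

Run:
```python
from h import *
s=telemetry.get_state();print(cur()[0],s["joint_pos"],s["wrist_force"])
# next: beyond, over the handle
rel([.62,.10,.20],ori(-45));rel([.62,.10,.20],ori(45))
im2=imaging.read_camera("top");im=imaging.read_camera("scene")
c=np.zeros((480,800,3),np.uint8);c[:,:480]=cv2.resize(im[145:193,285:333],(480,480),interpolation=2);c[:320,480:]=cv2.resize(im2[180:244,170:234],(320,320),interpolation=2)
cv2.imwrite("pics/seat3.png",c[:,:,::-1])
```

```text
[0.502 0.165 0.16 ] [ 0.166  0.252 -0.215  1.097  0.     2.638] [ 0.172 -0.323 -0.623]
shift [ 51.9 124.5 -39.8] turn [-0.002 -0.006  1.455]
shift [ 51.9 124.5 -39.8] turn [ 0.003 -0.005 -0.116]
```

View pics/seat3.png

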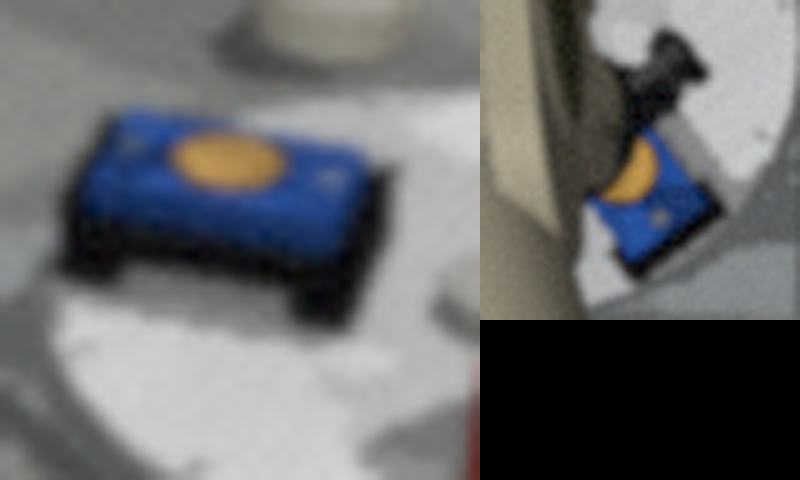

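The picture shows the holder lying flat in the pocket, brass up. The brass centre is at (228,160) in the left panel, scene (307.3,160.5). A seated holder predicts row 160.0, and one on the fences predicts about 158, so it is seated. Next is the handle.

```bash
cat >> h.py <<'E'
def red():
    im=imaging.read_camera("top").astype(int)[120:260,120:240];m=im[:,:,0]-im[:,:,1:].max(2)>50;v,u=np.nonzero(m)
    if len(u)<15: print("red hidden",len(u));return
    # only blobs near
    H=at("top",u.mean()+120,v.mean()+120,.078)[:2];d=H-[.577,.2274];print("red",len(u),H,np.hypot(*d),np.degrees(np.arctan2(d[1],d[0])))
    return H
E
python3 - <<'E'
from h import *
H=red();rel([*(H if H is not None else(.66,.148)),.15],ori(45))
E
```

```text
red 43 [0.662 0.15 ] 0.11514427161345595 -42.06923934791208
shift [118.8 112.8   5.5] turn [-0.001  0.002 -0.116]
```

>>> step_arm:
  moves:
    - [[25, 24, 0], [0, 0, -0.05], 60]
    - [[50, 48, 2], [0, 0, -0.116], 60]
    - [[75, 71, 3], [0, 0, -0.116], 60]
    - [[100, 95, 5], [0, 0, -0.116], 60]
    - [[119, 113, 5], [0, 0, -0.116], 60]
    - [[119, 113, 5], [0, 0, -0.116], 60]
    - [[119, 113, 5], [0, 0, -0.116], 60]

```text
clock: 11.35
tcp_pos: [0.6634, 0.1498, 0.1488]
orientation: [-0.001, 0.924, 0.382, -0.002]
wrist_force: [-1.2, -0.5, -0.5]
finger_gap: 0.0598
grip_force: 0.0
```

Run:
```python
from h import *
print(cur()[0],telemetry.get_state()["joint_pos"]);rel([.6622,.1502,.047],ori(45))
```

```text
[0.663 0.15  0.149] [0.104 0.554 0.213 1.234 0.    2.461]
shift [ -0.2  -0.8 101.8] turn [-0.003  0.003 -0.001]
```

Descend, then close on the post gently.

>>> step_arm:
  moves:
    - [[0, -1, 30], [0, 0, 0], 60]
    - [[0, -1, 60], [0, 0, 0], 60]
    - [[0, -1, 85], [0, 0, 0], 60]
    - [[0, -1, 101], [0, 0, 0], 60]
    - [[0, -1, 101], [0, 0, 0], 60]
    - [[0, -1, 101], [0, 0, 0], 60]

```text
clock: 11.85
tcp_pos: [0.6604, 0.1513, 0.0499]
orientation: [-0.001, 0.924, 0.383, -0.002]
wrist_force: [0.4, 1.0, 0.2]
finger_gap: 0.0597
grip_force: 0.0
```

>>> step_arm:
  grip_force: 20
  moves:
    - [[0, 0, 0], [0, 0, 0], 15]
    - [[0, 0, 0], [0, 0, 0], 15]
    - [[0, 0, 0], [0, 0, 0], 15]
    - [[0, 0, 0], [0, 0, 0], 15]
    - [[0, 0, 0], [0, 0, 0], 15]
    - [[0, 0, 0], [0, 0, 0], 15]
    - [[0, 0, 0], [0, 0, 0], 15]
    - [[0, 0, 0], [0, 0, 0], 15]

```text
clock: 12.52
tcp_pos: [0.6628, 0.1526, 0.0534]
orientation: [-0.001, 0.924, 0.383, 0.001]
wrist_force: [-4.7, 3.7, 5.0]
finger_gap: 0.0211
grip_force: 21.2
```

Run:
```python
from h import *
P,Q=cur();s=telemetry.get_state();print(P,s["wrist_force"],s["finger_gap"])
h=np.array([.577,.2274]);d=P[:2]-h;print(np.hypot(*d),np.degrees(np.arctan2(d[1],d[0])))
M=Q.as_matrix()[:2,:2]
phi=np.arctan2(d[1],d[0]);
for a in range(10,181,10):
    c=np.radians(-a);e=h+.115*np.array([np.cos(phi+c),np.sin(phi+c)])
    print(a,(M.T@(e-P[:2])*1000).round(1))
```

```text
[0.663 0.153 0.053] [-4.746  3.675  5.009] 0.021055554881798545
0.11384705265403476 -41.09010680058764
10 [-20.    0.7]
20 [-39.6  -3.1]
30 [-58.3 -10.4]
40 [-75.5 -20.7]
50 [-90.6 -33.9]
60 [-103.1  -49.5]
70 [-112.8  -67.1]
80 [-119.3  -86.1]
90 [-122.4 -105.9]
100 [-122.  -125.9]
110 [-118.1 -145.6]
120 [-110.9 -164.3]
130 [-100.5 -181.4]
140 [ -87.3 -196.5]
150 [ -71.7 -209.1]
160 [ -54.1 -218.8]
170 [ -35.2 -225.2]
180 [ -15.4 -228.3]
```

>>> step_arm:
  moves:
    - [[-10, 1, 0], [0, 0, 0], 15]
    - [[-20, 0.5, 0], [0, 0, 0], 15]
    - [[-30, -1, 0], [0, 0, 0], 15]
    - [[-39.5, -3, 0], [0, 0, 0], 15]
    - [[-49, -6.5, 0], [0, 0, 0], 15]
    - [[-58.5, -10.5, 0], [0, 0, 0], 15]
    - [[-67, -15.3, 0], [0, 0, 0], 15]
    - [[-75.5, -20.7, 0], [0, 0, 0], 15]

```text
clock: 13.18
tcp_pos: [0.5957, 0.1187, 0.0534]
orientation: [-0.005, 0.923, 0.384, 0.004]
wrist_force: [-0.3, 22.0, 2.1]
finger_gap: 0.0216
grip_force: 21.5
```

```bash
cat > arc.py <<'E'
from h import *
P,Q=cur();s=telemetry.get_state();print(P,s["wrist_force"],s["finger_gap"],s["joint_pos"])
h=np.array([.577,.2274]);d=P[:2]-h;phi=np.arctan2(d[1],d[0]);print(np.hypot(*d),np.degrees(phi));red()
M=Q.as_matrix()[:2,:2]
for a in range(5,46,5):
    c=phi-np.radians(a);print(a,(M.T@(h+.115*np.array([np.cos(c),np.sin(c)])-P[:2])*1000).round(1))
E
python3 arc.py
```

```text
[0.596 0.119 0.053] [-0.325 22.02   2.075] 0.02156572525862842 [ 0.058  0.476 -0.163  0.926  0.012  2.411]
0.11033726676107396 -80.23545947265433
red hidden 0
5 [-10.6  -2.4]
10 [-18.   -9.2]
15 [-24.7 -16.7]
20 [-30.7 -24.7]
25 [-36.  -33.2]
30 [-40.6 -42.1]
35 [-44.4 -51.4]
40 [-47.3 -61. ]
45 [-49.4 -70.8]
```

```bash
cat > arc.py <<'E'
from h import *
import sys
h=np.array([float(sys.argv[1]),float(sys.argv[2])]);C=np.array([float(sys.argv[3]),float(sys.argv[4])])
P,Q=cur();s=telemetry.get_state();print(P,s["wrist_force"],s["finger_gap"],s["joint_pos"][5])
d=P[:2]-h;phi=np.arctan2(d[1],d[0]);print(np.hypot(*d),np.degrees(phi))
M=ori(45).as_matrix()[:2,:2]
for a in range(0,41,5):
    c=phi-np.radians(a);e=h+.115*np.array([np.cos(c),np.sin(c)]);print(a,(M.T@(e-C)*1000).round(1),e)
E
python3 arc.py .580 .2326 .5948 .1139
```

```text
[0.593 0.118 0.053] [-3.117 19.487  2.735] 0.021416779076152234 2.410548270798257
0.11502557115260319 -83.26243955809932
0 [ 2.3 -4.1] [0.593 0.118]
5 [ -5.3 -10.7] [0.583 0.118]
10 [-12.3 -17.8] [0.573 0.118]
15 [-18.7 -25.6] [0.563 0.119]
20 [-24.3 -33.9] [0.554 0.121]
25 [-29.2 -42.7] [0.544 0.123]
30 [-33.4 -51.8] [0.535 0.127]
35 [-36.7 -61.3] [0.526 0.131]
40 [-39.1 -71. ] [0.517 0.136]
```

>>> step_arm:
  moves:
    - [[-5.5, -10.5, 0], [0, 0, 0], 15]
    - [[-12.5, -18, 0], [0, 0, 0], 15]
    - [[-19, -25.5, 0], [0, 0, 0], 15]
    - [[-24.5, -34, 0], [0, 0, 0], 15]
    - [[-29, -42.5, 0], [0, 0, 0], 15]
    - [[-33.5, -52, 0], [0, 0, 0], 15]
    - [[-36.5, -61.5, 0], [0, 0, 0], 15]
    - [[-39, -71, 0], [0, 0, 0], 15]

```text
clock: 13.9
tcp_pos: [0.5178, 0.1324, 0.053]
orientation: [0.003, 0.924, 0.381, 0.0]
wrist_force: [-0.1, -9.1, 5.8]
finger_gap: 0.0211
grip_force: 22.7
```

```bash
python3 arc.py .580 .2326 .5170 .1365
```

```text
[0.518 0.132 0.053] [-0.069 -9.088  5.819] 0.021094573134919664 2.462147819339028
0.11794458272229212 -121.84912681524818
0 [0.5 2.8] [0.519 0.135]
5 [-1.3 -7.1] [0.511 0.141]
10 [ -2.3 -17.1] [0.503 0.147]
15 [ -2.4 -27.1] [0.496 0.154]
20 [ -1.7 -37.1] [0.49  0.162]
25 [ -0. -47.] [0.484 0.17 ]
30 [  2.4 -56.7] [0.479 0.178]
35 [  5.8 -66.2] [0.474 0.187]
40 [  9.9 -75.3] [0.471 0.197]
```

```bash
python3 arc.py .579 .230 .5170 .1365
```

```text
[0.518 0.132 0.053] [-0.069 -9.088  5.819] 0.021094573134919664 2.462147819339028
0.11520953796310196 -122.10899560789316
0 [-2.1  3.4] [0.518 0.133]
5 [-4.  -6.5] [0.51  0.138]
10 [ -4.9 -16.5] [0.502 0.145]
15 [ -5.  -26.5] [0.495 0.152]
20 [ -4.2 -36.5] [0.488 0.159]
25 [ -2.5 -46.4] [0.482 0.168]
30 [  0.  -56.1] [0.477 0.176]
35 [  3.4 -65.6] [0.473 0.185]
40 [  7.6 -74.7] [0.47  0.195]
```

>>> step_arm:
  moves:
    - [[-4, -6.5, 0], [0, 0, 0], 15]
    - [[-5, -16.5, 0], [0, 0, 0], 15]
    - [[-5, -26.5, 0], [0, 0, 0], 15]
    - [[-4, -36.5, 0], [0, 0, 0], 15]
    - [[-2.5, -46.5, 0], [0, 0, 0], 15]
    - [[0, -56, 0], [0, 0, 0], 15]
    - [[3.5, -65.5, 0], [0, 0, 0], 15]
    - [[7.5, -75, 0], [0, 0, 0], 15]

```text
clock: 14.57
tcp_pos: [0.4701, 0.1936, 0.0523]
orientation: [0.001, 0.924, 0.382, 0.001]
wrist_force: [0.6, -4.9, 6.5]
finger_gap: 0.0214
grip_force: 23.0
```

```bash
python3 arc.py .579 .230 .4693 .1948; python3 -c "
from h import *
red()"
```

```text
[0.47  0.194 0.052] [ 0.555 -4.876  6.535] 0.021380844068126365 2.590147028566776
0.11479926989232721 -161.48950401132316
0 [-0.5  1.4] [0.47  0.193]
5 [ 4.4 -7.4] [0.467 0.203]
10 [ 10.  -15.7] [0.465 0.213]
15 [ 16.3 -23.5] [0.464 0.223]
20 [ 23.3 -30.7] [0.464 0.233]
25 [ 30.9 -37.3] [0.465 0.243]
30 [ 39.  -43.2] [0.466 0.253]
35 [ 47.6 -48.4] [0.469 0.263]
40 [ 56.6 -52.8] [0.472 0.272]
red hidden 0
```

>>> step_arm:
  moves:
    - [[4.5, -7.5, 0], [0, 0, 0], 15]
    - [[10, -15.5, 0], [0, 0, 0], 15]
    - [[16.5, -23.5, 0], [0, 0, 0], 15]
    - [[23.5, -30.5, 0], [0, 0, 0], 15]
    - [[31, -37.5, 0], [0, 0, 0], 15]
    - [[39, -43, 0], [0, 0, 0], 15]
    - [[44, -46.5, 0], [0, 0, 0], 15]
    - [[44, -46.5, 0], [0, 0, 0], 15]

```text
clock: 15.28
tcp_pos: [0.4683, 0.2591, 0.0519]
orientation: [-0.001, 0.924, 0.383, 0.001]
wrist_force: [0.3, -1.3, 6.4]
finger_gap: 0.0212
grip_force: 23.3
```

```bash
python3 arc.py .579 .230 .4675 .2588
```

```text
[0.468 0.259 0.052] [ 0.304 -1.251  6.406] 0.021191533383606728 2.7096533152075546
0.11451039463970751 165.2759104231722
0 [ 0.5 -0.1] [0.468 0.259]
5 [ 9.4 -4.8] [0.471 0.269]
10 [18.6 -8.7] [0.475 0.278]
15 [ 28.2 -11.7] [0.479 0.287]
20 [ 38.  -13.9] [0.484 0.296]
25 [ 47.9 -15.3] [0.491 0.303]
30 [ 57.9 -15.8] [0.497 0.311]
35 [ 67.9 -15.4] [0.505 0.318]
40 [ 77.9 -14.1] [0.513 0.324]
```

Slow push to the stop.

>>> step_arm:
  moves:
    - [[3, -1.5, 0], [0, 0, 0], 15]
    - [[6, -3, 0], [0, 0, 0], 15]
    - [[9.5, -5, 0], [0, 0, 0], 15]
    - [[13, -6.5, 0], [0, 0, 0], 15]
    - [[13, -6.5, 0], [0, 0, 0], 15]

```text
clock: 15.7
tcp_pos: [0.4718, 0.2701, 0.0517]
orientation: [0.001, 0.924, 0.383, -0.001]
wrist_force: [-1.1, -7.3, 9.6]
finger_gap: 0.0214
grip_force: 23.7
```

>>> step_arm:
  moves:
    - [[1.5, -0.5, 0], [0, 0, 0], 15]
    - [[3, -1, 0], [0, 0, 0], 15]
    - [[3, -1, 0], [0, 0, 0], 15]

```text
clock: 15.95
tcp_pos: [0.4719, 0.2702, 0.0516]
orientation: [0.003, 0.924, 0.382, -0.003]
wrist_force: [-4.4, -16.8, 15.0]
finger_gap: 0.0213
grip_force: 24.3
```

The handle has stopped moving while the force rises to 17 N, at about 159° against 158° predicted, so this is the end stop. Release and rise.

>>> step_arm:
  moves:
    - [[0, 0, 0], [0, 0, 0], 30]
    - [[0, 0, 0], [0, 0, 0], 50]
    - [[0, 0, 0], [0, 0, 0], 55]
    - [[0, 0, 0], [0, 0, 0], 55]
    - [[0, 0, 0], [0, 0, 0], 55]

```text
clock: 16.37
tcp_pos: [0.4734, 0.2744, 0.0509]
orientation: [-0.0, 0.924, 0.383, -0.0]
wrist_force: [-1.0, -0.1, 0.9]
finger_gap: 0.055
grip_force: 0.0
```

>>> step_arm:
  moves:
    - [[0, 0, -15], [0, 0, 0], 55]
    - [[0, 0, -40], [0, 0, 0], 55]
    - [[0, 0, -70], [0, 0, 0], 55]
    - [[0, 0, -95], [0, 0, 0], 55]
    - [[-40, 20, -105], [0, 0, 0], 55]
    - [[-80, 50, -105], [0, 0, 0], 55]
    - [[-100, 80, -105], [0, 0, 0], 55]
    - [[-110, 110, -105], [0, 0, 0], 55]

```text
clock: 17.03
tcp_pos: [0.4714, 0.1172, 0.1566]
orientation: [-0.0, 0.923, 0.384, -0.0]
wrist_force: [0.5, -0.0, -1.1]
finger_gap: 0.0548
grip_force: 0.0
```

>>> step_arm:
  moves:
    - [[0, 40, -20], [0, 0, 0], 55]
    - [[0, 80, -40], [0, 0, 0], 55]
    - [[0, 120, -40], [0, 0, 0], 55]
    - [[0, 120, -40], [0, 0, 0], 55]
    - [[0, 120, -40], [0, 0, 0], 55]

```text
clock: 17.45
tcp_pos: [0.5603, 0.0317, 0.1959]
orientation: [-0.0, 0.924, 0.381, 0.001]
wrist_force: [-0.1, 1.0, -0.8]
finger_gap: 0.0551
grip_force: 0.0
```

Run:
```python
from h import *
red();im=imaging.read_camera("scene");im2=imaging.read_camera("top")
print(cur()[0],telemetry.get_state()["wrist_force"])
c=np.zeros((420,800,3),np.uint8);c[:,:400]=cv2.resize(im[120:225,270:370][:, :],(400,420),interpolation=2);c[:,400:]=cv2.resize(im2[110:320,60:260],(400,420),interpolation=2)
cv2.imwrite("pics/end.png",c[:,:,::-1])
```

```text
red 43 [0.468 0.263] 0.11434647515787806 161.66919394330134
[0.557 0.034 0.195] [0.527 0.02  0.627]
```

View pics/end.png

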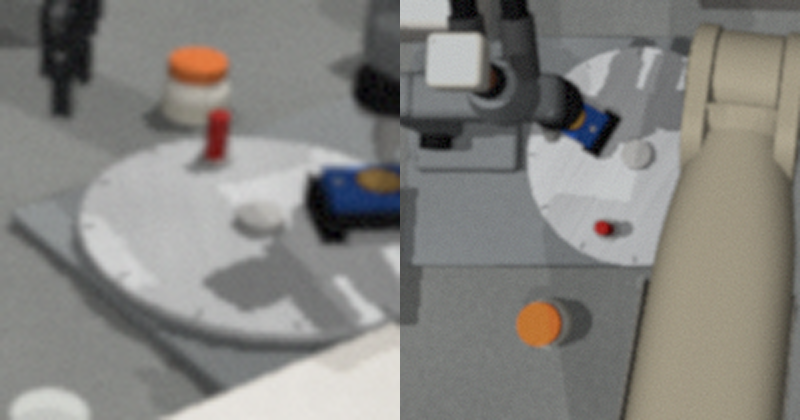

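The end picture shows the holder under the objective at (590,125) and the handle at (604,228), both in the right panel. By camera the handle is at 161.7°, 2–3° short of the gripped stop reading, so I'll nudge it once more from behind with shut fingers to make sure.

Run:
```python
from h import *
rel([.456,.228,.14],ori(70))
```

```text
shift [  65.5 -208.4   55.8] turn [-0.002  0.    -0.436]
```

>>> step_arm:
  moves:
    - [[20, -60, 0], [0, 0, -0.1], 0]
    - [[40, -120, 0], [0, 0, -0.22], 0]
    - [[55, -170, 20], [0, 0, -0.34], 0]
    - [[65, -208, 50], [0, 0, -0.436], 0]
    - [[65, -208, 55], [0, 0, -0.436], 0]
    - [[65, -208, 55], [0, 0, -0.436], 0]
    - [[65, -208, 55], [0, 0, -0.436], 0]
    - [[65, -208, 55], [0, 0, -0.436], 0]

```text
clock: 18.27
tcp_pos: [0.4548, 0.228, 0.1406]
orientation: [-0.0, 0.818, 0.575, -0.001]
wrist_force: [-0.4, -0.1, 1.0]
finger_gap: 0.0002
grip_force: 0.0
```

Run:
```python
from h import *
print(cur()[0],telemetry.get_state()["finger_gap"]);rel([.456,.228,.055],ori(70));rel([.4605,.2415,.055],ori(70))
```

```text
[0.455 0.228 0.141] 0.00019100209724079705
shift [ 0.5  1.3 85.6] turn [-0.001  0.001  0.004]
shift [14.7  1.  85.6] turn [-0.001  0.001  0.004]
```

>>> step_arm:
  moves:
    - [[0, 1, 30], [0, 0, 0], 0]
    - [[0, 1, 60], [0, 0, 0], 0]
    - [[0, 1, 85], [0, 0, 0], 0]
    - [[0, 1, 85], [0, 0, 0], 0]
    - [[6, 1, 85], [0, 0, 0], 0]
    - [[10, 1, 85], [0, 0, 0], 0]
    - [[12, 1, 85], [0, 0, 0], 0]
    - [[12, 1, 85], [0, 0, 0], 0]

```text
clock: 18.93
tcp_pos: [0.4644, 0.2385, 0.0582]
orientation: [0.0, 0.819, 0.574, 0.002]
wrist_force: [0.1, -0.3, -0.1]
finger_gap: -0.0002
grip_force: 0.0
```

>>> step_arm:
  moves:
    - [[2, 0, 0], [0, 0, 0], 0]
    - [[4, 0, 0], [0, 0, 0], 0]
    - [[4, 0, 0], [0, 0, 0], 0]

```text
clock: 19.18
tcp_pos: [0.4643, 0.2417, 0.0568]
orientation: [0.0, 0.819, 0.574, 0.001]
wrist_force: [0.6, -0.1, 0.2]
finger_gap: 0.0
grip_force: 0.0
```

>>> step_arm:
  moves:
    - [[1.5, 0, 0], [0, 0, 0], 0]
    - [[3, 0, 0], [0, 0, 0], 0]
    - [[3, 0, 0], [0, 0, 0], 0]

```text
clock: 19.43
tcp_pos: [0.465, 0.2443, 0.0562]
orientation: [-0.0, 0.819, 0.574, 0.0]
wrist_force: [-0.1, -0.1, -0.3]
finger_gap: -0.0002
grip_force: 0.0
```

>>> step_arm:
  moves:
    - [[1.5, 0, 0], [0, 0, 0], 0]
    - [[3, 0, 0], [0, 0, 0], 0]
    - [[3, 0, 0], [0, 0, 0], 0]

```text
clock: 19.68
tcp_pos: [0.4651, 0.2452, 0.0561]
orientation: [0.001, 0.819, 0.573, -0.002]
wrist_force: [-2.5, -7.1, 3.9]
finger_gap: -0.0005
grip_force: 3.5
```

>>> step_arm:
  moves:
    - [[1, 0, 0], [0, 0, 0], 0]
    - [[2, 0, 0], [0, 0, 0], 0]
    - [[2, 0, 0], [0, 0, 0], 0]

```text
clock: 19.93
tcp_pos: [0.4651, 0.2452, 0.0561]
orientation: [0.002, 0.82, 0.573, -0.003]
wrist_force: [-3.0, -12.4, 7.4]
finger_gap: -0.0001
grip_force: 6.8
```

>>> step_arm:
  moves:
    - [[1, 0, 0], [0, 0, 0], 0]
    - [[2, 0, 0], [0, 0, 0], 0]
    - [[2, 0, 0], [0, 0, 0], 0]

```text
clock: 20.18
tcp_pos: [0.4651, 0.2453, 0.0561]
orientation: [0.004, 0.82, 0.572, -0.005]
wrist_force: [-5.2, -19.6, 11.3]
finger_gap: -0.0003
grip_force: 10.0
```

It meets a hard stop at once, so the table is at its end. Retreat.

>>> step_arm:
  moves:
    - [[-10, 0, 0], [0, 0, 0], 0]
    - [[-25, 0, 0], [0, 0, 0], 0]
    - [[-25, 0, -30], [0, 0, 0], 0]
    - [[-25, 0, -60], [0, 0, 0], 0]
    - [[-40, 0, -95], [0, 0, 0], 0]
    - [[-70, 0, -120], [0, 0, 0], 0]
    - [[-100, 0, -130], [0, 0, 0], 0]
    - [[-130, 0, -130], [0, 0, 0], 0]

```text
clock: 20.85
tcp_pos: [0.4244, 0.1281, 0.1893]
orientation: [0.001, 0.819, 0.574, 0.003]
wrist_force: [1.1, -0.8, -0.4]
finger_gap: -0.0
grip_force: 0.0
```

>>> step_arm:
  moves:
    - [[-30, 0, 0], [0, 0, 0], 0]
    - [[-60, 0, 0], [0, 0, 0], 0]
    - [[-60, 0, 0], [0, 0, 0], 0]
    - [[-60, 0, 0], [0, 0, 0], 0]

```text
clock: 21.18
tcp_pos: [0.4021, 0.0712, 0.1864]
orientation: [-0.0, 0.82, 0.572, 0.001]
wrist_force: [0.1, 0.1, -0.6]
finger_gap: -0.0002
grip_force: 0.0
```

Run:
```python
from h import *
from workcell import env
red();s=telemetry.get_state();print(cur()[0],s["wrist_force"],s["clock"]);print(env.hand_in())
```

```text
red 51 [0.469 0.263] 0.11403983017847472 161.77523950220558
[0.403 0.072 0.186] [0.704 0.334 0.074] 21.2333
the job is handed in; nothing more can be done
None
```

I laid the blue holder flat in the pocket, brass up, let it go, turned the turntable clockwise to its end stop (a second push met a hard stop), moved the arm clear and handed the job in at 21.2 s of robot time; hand-in returned no verdict.

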